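# Find the stamped crate and send it to dispatch

## Robot

A 6-joint arm with a two-finger parallel gripper is mounted at the origin on the work surface. World frame = base frame: x ahead of the robot, y to its left, z up, the work surface at z = 0. Lengths are in m, angles in degrees, forces in N, time in s.
With the tool pointing down it reaches from about 0.4 to 0.825 m from the base axis. Payload 7 kg.
Tool frame: the origin (TCP) lies midway between the tips of the shut fingers; the grasp point (between the pads) lies 19 mm behind it (r.hold_point_z is the distance from the TCP to the grasp point, in m); y points along the fingers, z is the direction in which the jaws open and shut, and the axes are right-handed (so a half turn about y gives the same grasp; the last joint's range is limited). The gripper opens to 88 mm and grips with 3 to 60 N. Pads are 19 mm wide; open, the fingers measure 130 mm over their backs; the gripper's body (78 mm by 193 mm) begins 47 mm behind the grasp point.
Start: joints at [16.507, 20.546, 0.682, 0, -70.136, -16.507], TCP at [0.675, -0, 0.227] pointing down, gripper open.
Joint ranges: [-176.03, 176.03], [-82.01, 121.73], [-58.28, 71.71], [-173.87, 95.51], [-174.79, -0.11], [-173.66, 173.66]. Speed limits (degrees/s): [136.94, 136.94, 172.46, 180, 180, 180].

## Interface

Orientations are given as [roll, pitch, yaw] about the fixed x, y, z axes, in that order (R = Rz(yaw) Ry(pitch) Rx(roll)).
In Python, from plant import r, imaging gives the robot as it stands.
- The arm moves only by the tool drive_tool, never from a script. Its argument "deltas" is a list of rows, each a list of 6 numbers: the shift along the world's x, y, z in cm, then the turn, a rotation vector about the world's x, y, z in rad. In form: [[tx, ty, tz, rx, ry, rz], ...]. A call has exactly 8 rows; each row is the pose to reach, as a shift and turn from the pose commanded when the call began; what a row does not reach only later rows make up. A row lasts 1/12 s, in which the tool goes at most 41.7 mm and 7.16 degrees, less where a joint would pass 70% of its speed; a pose out of reach is approached as far as the arm can. A call with a gripper value outside its range is refused whole. "claw" is the opening, from 0 (shut) to 1 (fully open), set as the call begins (left out, the last holds). The fingers move at their own pace and stop on an object; "squeeze" is the grip in N (left out, the last holds). Time passes only in rows, so rows that repeat a pose let the fingers close, or fill a call up. It gives the time, the measured TCP pose, the force and the opening at its end, in the units of the state.
- r.get_state(): the state, without advancing time (a new reading comes with each control period).
- imaging.capture(name): name is "scene" or "side" or "wrist"; returns the picture (480x640x3 uint8, red, green, blue); there is no depth.
- imaging.get_calibration(name): a dict with "mtx" (3x3 intrinsics, pixels), "R" (3x3) and "t" (3): a world point X has camera coordinates R X + t; the wrist camera has in their place "T_tool_cam" (4x4, takes a point from camera to tool coordinates, whose origin is the TCP and whose axes are the tool frame's). Camera axes: x right, y down, z forward; pixel columns grow to the right and rows downward; lengths in m; the calibration is good to about 2 mm. A picture is of the moment at which its call begins: read the wrist's pose just before it. get_calibration takes no time and is no camera call.
- r.close_job(): hands the job in, once; it reports no verdict.
Trained networks look in the newest picture that a camera, given by its name, has taken for a name from the list of things; names that differ only in an ending like _2 or _b are one class to them, and where a whole thing is asked for, a point or a joint stands for the part that bears it (a point fixed in the world has none). Each returns a list of dicts, best first, with "score" (0 to 1); they miss things now and then, are a little off and sometimes report something else, mostly with a low value. They report only what shows in the picture. A call takes as long as a camera call.
- imaging.search_frame(camera, label): "bbox" ([left, top, right, bottom] in pixels, round what is visible of it).
- imaging.outline_of(camera, label): "region" (480x640 bool, what is visible of it) and "bbox" ([left, top, right, bottom] in pixels, round what is visible of it).
- imaging.landmark_of(camera, label): "position" ([column, row] in pixels: a listed point, or the origin of a listed thing).
The state is a dict: "time_s": time; "joints": joint angles; "qd": joint speeds; "joint_torque": joint torques, N m; "tcp_pos": TCP position; "eef_rot": TCP orientation; "contact_force": force on the tool from outside, world axes, zero at the start; "moment": the same for the moment, N m; "gripper_width": finger opening in m.
Only numpy, scipy, OpenCV 4.12 (cv2) and the standard library are available. Lean on these libraries where they do the work, as an engineer would, in place of code of your own. Each camera call takes 0.05 s, during which the arm holds its last target.

## Task

Two empty parts crates stand upright either side of the white dispatch line, and one of them has an inspection stamp on its underside. With a fingertip tip each crate in turn towards the robot, until it lies on its front where it stood and its underside can be seen from across the table; tip both, even if the first one shows the stamp. Then push the stamped crate, lying as it is, over the table until it is centred across the white line between its ends, and leave the other crate and everything else where they are; never grasp or lift a crate.

Things in the scene. Friction and masses are not known exactly. Their poses are not given: they have to be found in the camera images.
- crate_a: empty open-topped sheet-metal parts crate, upright at the start, loose, about 0.4 kg (varies), left or right of the line; a twin of crate_b. Base 76 (x) by 110 (y) mm, 115 high, walls 3 thick. Origin: centre of the underside; z up, x away from the robot, y to the left (all turned by its yaw). One pull on its upper back wall tips it; past about 40 degrees it falls onto its front by itself
- crate_b: the other crate: the same shape, size, axes and behaviour as crate_a
- stamp (a point): centre of the inspection stamp, a black ink ring 65 mm across with a cross in it, in the middle of the underside of the stamped crate (at that crate's origin); hidden until the crate lies on its front, then seen from the far side of the table. The other crate's underside is blank
- line: the dispatch line: a white stripe painted flat on the table, 300 mm long and 30 mm wide, with a short cross stripe at each end. Origin: its middle; its x runs along the stripe (away from the robot), its y across it to the left
- crate_a_mid (a point): centre of crate_a's outline, half-way up (57.5 mm above the underside); when it lies on its front this is its middle, 38 mm above the table. Its centre of mass is about 9 mm nearer the underside; a push past it turns the crate, two fingers spread along the wall keep it straight
- crate_a_toe (a point): middle of the front edge of crate_a's base (38 mm from its origin towards the robot): the edge it tips about, which stays on the table
- crate_b_mid (a point): centre of crate_b's outline, half-way up (57.5 mm above the underside); when it lies on its front this is its middle, 38 mm above the table. Its centre of mass is about 9 mm nearer the underside; a push past it turns the crate, two fingers spread along the wall keep it straight
- crate_b_toe (a point): middle of the front edge of crate_b's base (38 mm from its origin towards the robot): the edge it tips about, which stays on the table
- pliers: bystander, not to be disturbed: locking pliers lying on the table, 200 mm long, 18 high; origin under the middle
- spray_can: bystander, not to be disturbed: upright spray can, 64 mm diameter, 170 high; origin at its foot
- tube_offcut: bystander, not to be disturbed: square steel tube offcut lying down, 120 x 40 x 40 mm; origin under its centre
- hammer: bystander, not to be disturbed: hammer lying on the table far to the left; origin under it
- brush: bystander, not to be disturbed: brush lying on the table far to the right; origin under it
- flange: bystander, not to be disturbed: flat steel ring, 100 mm diameter, 14 high; origin under its centre
- magnet: bystander, not to be disturbed: square welding magnet, 70 x 70 x 20 mm; origin under its centre

How it is judged:
By the outcome, as a careful person would: the job done as asked, in the order asked, and still so for the second after the job is handed in, with the robot touching nothing.
It also fails if it takes over 61 s, if anything falls off the work surface, if the arm or the gripper's body presses on something with over 40 N, if the wrist force passes 120 N, or if a joint passes its speed limit or range.

## Working session

There is one attempt and no reset: what is moved stays moved. The work goes in short steps, Python scripts to look and compute and a tool call to move; the robot and the scene stay as the last step left them, time stands still between calls to the robot, and variables do not carry over. Pictures are saved under pics/ and viewed, and the job is handed in when it is done.

Besides the shell and the picture viewer there is one more tool, called after ">>>" as a command line: name --pt "numbers of a row" for each row, then --argument value for the rest. drive_tool: Moves the arm, as the interface text tells. Its arguments: {"type":"object","properties":{"deltas":{"type":"array"},"claw":{"type":"number"},"squeeze":{"type":"number"}},"required":["deltas"]}

```bash
ls; mkdir -p pics; cat > h.py <<'E'
import numpy as np, cv2
from plant import r, imaging
def snap(c,n):
    im=imaging.capture(c); cv2.imwrite(f'pics/{n}.png',im[:,:,::-1]); return im
def ray(c,px,z):
    k=imaging.get_calibration(c); K=np.array(k['mtx']);R=np.array(k['R']);t=np.array(k['t'])
    d=R.T@np.linalg.inv(K)@np.array([px[0],px[1],1.]); o=-R.T@t
    return o+d*(z-o[2])/d[2]
def proj(c,X):
    k=imaging.get_calibration(c); p=np.array(k['mtx'])@(np.array(k['R'])@np.array(X)+np.array(k['t'])); return p[:2]/p[2]
E
python3 - <<'E'
from h import *
print(r.get_state())
for c in ['scene','side']:
    snap(c,c+'0')
    k=imaging.get_calibration(c); print(c,-np.array(k['R']).T@np.array(k['t']))
E
```

```text
pics
{'time_s': 0.0, 'joints': array([ 1.65081505e+01,  2.05912922e+01,  6.33257637e-01, -2.12471009e-02,
       -7.01336749e+01, -1.65094300e+01]), 'qd': array([ 0.03889916,  0.08063736, -0.09433454,  0.07378105, -0.05580522,
        0.0604115 ]), 'joint_torque': array([-8.00930356e-04, -5.82726967e+01,  2.93058443e+01,  6.99745238e+00,
        6.93249181e-03, -2.06530804e-04]), 'tcp_pos': array([ 6.74515483e-01, -3.54055547e-06,  2.25616815e-01]), 'eef_rot': array([-8.99063949e+01,  6.91401864e-03,  8.99914898e+01]), 'contact_force': array([ 0.4016791 , -0.22094707,  0.94851944]), 'moment': array([-0.00105566, -0.03856555,  0.02045603]), 'gripper_width': 0.08782621467644691}
scene [1.48406683 0.29725091 1.10666605]
side [ 0.29425948 -0.78878596  0.97211214]
```

View pics/scene0.png

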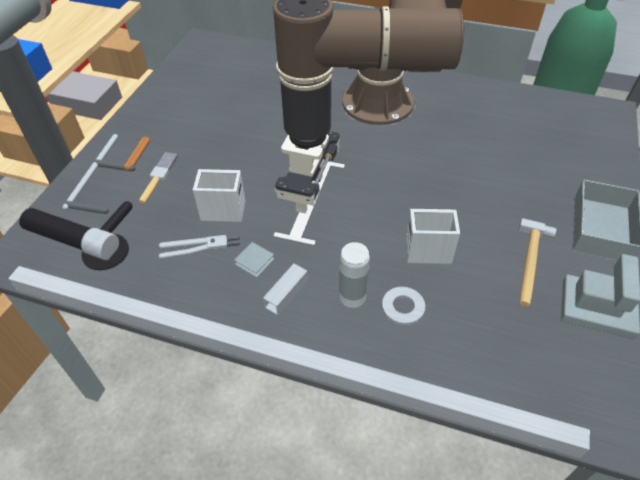

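View pics/side0.png

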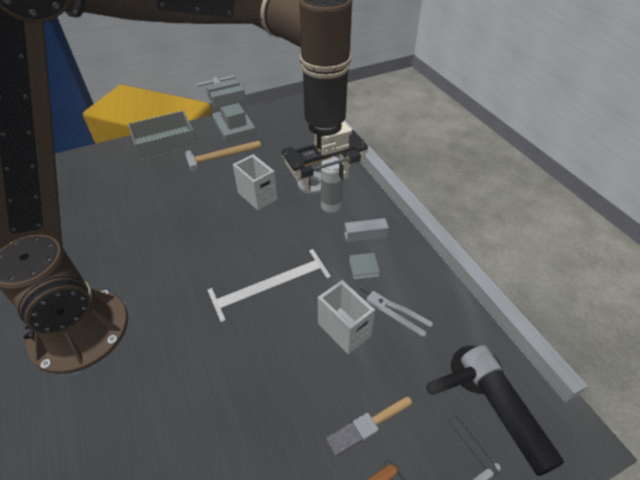

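```bash
cat >> h.py <<'E'
from scipy.optimize import minimize
def corners(x,y,yaw,lying=False):
    c,s=np.cos(yaw),np.sin(yaw); P=[]
    for a in ([-.038,.038] if not lying else [-.0575,.0575]):
        for b in [-.055,.055]:
            for z in ([0,.115] if not lying else [0,.076]):
                P.append([x+c*a-s*b,y+s*a+c*b,z])
    return np.array(P)
def sil(c,P):
    m=np.zeros((960,1280),np.uint8)
    q=np.array([proj(c,p) for p in P])*2+.5
    h=cv2.convexHull(np.round(q*16).astype(np.int32).reshape(-1,1,2)); cv2.fillConvexPoly(m,h,1,shift=4); return m>0
def fit(masks,x0,lying=False):
    def cost(p):
        e=0
        for c,m in masks:
            s=sil(c,corners(p[0],p[1],p[2],lying)); M=m
            e+=1-(s&M).sum()/(s|M).sum()
        return e
    best=None
    for dy in (-.25,0,.25):
        o=minimize(cost,[x0[0],x0[1],x0[2]+dy],method='Nelder-Mead',options=dict(initial_simplex=[[x0[0],x0[1],x0[2]+dy],[x0[0]+.01,x0[1],x0[2]+dy],[x0[0],x0[1]+.01,x0[2]+dy],[x0[0],x0[1],x0[2]+dy+.15]],maxiter=120))
        if best is None or o.fun<best.fun: best=o
    return best.x,best.fun
def masks(c,label):
    out=[]
    for d in imaging.outline_of(c,label):
        m=cv2.resize(d['region'].astype(np.uint8),(1280,960),interpolation=cv2.INTER_NEAREST)
        # hull (fills the opening)
        cs,_=cv2.findContours(m,cv2.RETR_EXTERNAL,cv2.CHAIN_APPROX_NONE)
        cc=max(cs,key=cv2.contourArea); f=np.zeros_like(m); cv2.drawContours(f,[cv2.convexHull(cc)],-1,1,-1)
        out.append((d['score'],d['bbox'],f>0))
    return out
E
python3 - <<'E'
from h import *
S=masks('scene','crate_a'); D=masks('side','crate_a')
for n,L in (('scene',S),('side',D)):
    for s,b,m in L: print(n,round(s,2),np.round(b), np.round(ray(n,[(b[0]+b[2])/2,(b[1]+b[3])/2],.057),3))
import pickle; pickle.dump((S,D),open('m.pkl','wb'))
for n in ['line','pliers','spray_can','tube_offcut','flange','magnet','hammer','brush']:
    z=0
    for c in ('scene','side'):
        for d in imaging.landmark_of(c,n)[:2]: print(n,c,round(d['score'],2),np.round(d['position']),np.round(ray(c,d['position'],0),3))
E
```

```text
scene 0.75 [408. 211. 458. 264.] [0.568 0.278 0.057]
side 0.76 [237. 159. 277. 207.] [0.569 0.266 0.057]
side 0.66 [317. 283. 377. 355.] [ 0.595 -0.291  0.057]
line scene 0.78 [311. 199.] [ 0.479 -0.068  0.   ]
line side 0.81 [268. 282.] [ 0.474 -0.067 -0.   ]
pliers scene 0.92 [201. 246.] [ 0.723 -0.285  0.   ]
pliers side 0.68 [312. 186.] [0.744 0.241 0.   ]
pliers side 0.62 [392. 310.] [ 0.729 -0.284  0.   ]
spray_can scene 0.8 [348. 298.] [0.764 0.119 0.   ]
spray_can side 0.94 [330. 209.] [0.75  0.117 0.   ]
tube_offcut scene 0.8 [290. 296.] [ 0.799 -0.015  0.   ]
tube_offcut side 0.89 [368. 233.] [ 0.806 -0.022  0.   ]
flange side 0.79 [313. 185.] [0.749 0.243 0.   ]
flange side 0.67 [346. 317.] [ 0.614 -0.254  0.   ]
magnet scene 0.82 [256. 262.] [ 0.729 -0.132  0.   ]
magnet side 0.76 [366. 268.] [ 0.737 -0.136  0.   ]
magnet side 0.34 [245. 201.] [0.523 0.264 0.   ]
hammer scene 0.87 [527. 266.] [0.539 0.515 0.   ]
hammer side 0.66 [223. 154.] [0.532 0.53  0.   ]
hammer side 0.61 [368. 235.] [ 0.801 -0.03   0.   ]
brush scene 0.84 [158. 178.] [ 0.533 -0.514  0.   ]
brush side 0.89 [376. 425.] [ 0.547 -0.517  0.   ]
brush side 0.59 [366. 234.] [ 0.799 -0.025  0.   ]
```

```bash
python3 - <<'E'
import cv2
a=cv2.imread('pics/scene0.png'); cv2.imwrite('pics/sc_z.png',cv2.resize(a[140:300,180:340],None,fx=3.6,fy=3.6,interpolation=cv2.INTER_CUBIC))
a=cv2.imread('pics/side0.png'); cv2.imwrite('pics/si_z.png',cv2.resize(a[140:360,190:410],None,fx=2.7,fy=2.7,interpolation=cv2.INTER_CUBIC))
E
```

```text
(no output)
```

View pics/sc_z.png

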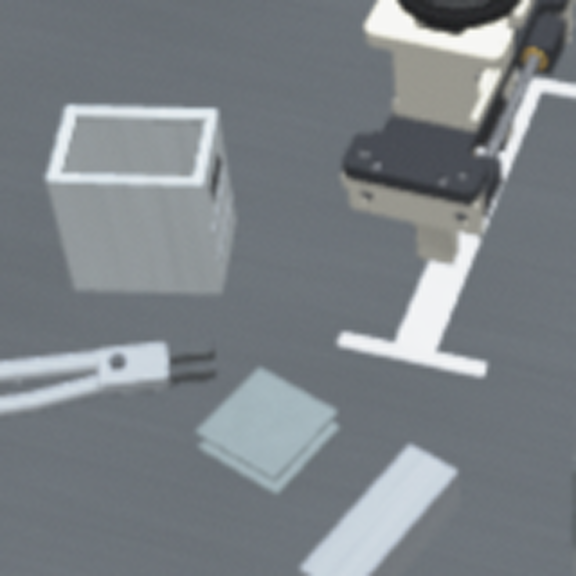

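View pics/si_z.png

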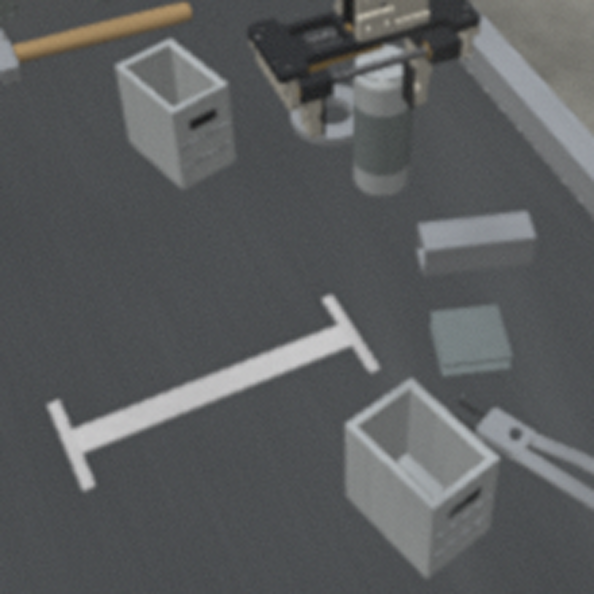

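```bash
python3 - <<'E'
from h import *
import pickle
S,D=pickle.load(open('m.pkl','rb'))
print('left', fit([('scene',S[0][2]),('side',D[0][2])],[.568,.27,0]))
g=lambda u,v:(180+u/3.6,140+v/3.6); q=lambda u,v:(190+u/2.7,140+v/2.7)
hs=cv2.convexHull(np.array([g(68,104),g(219,107),g(236,222),g(222,294),g(75,291),g(46,183)],np.float32))
ms=np.zeros((960,1280),np.uint8); cv2.fillConvexPoly(ms,np.round(hs*32).astype(np.int32),1,shift=4); 
print('right',fit([('scene',ms>0),('side',D[1][2])],[.59,-.28,0]), fit([('side',D[1][2])],[.59,-.28,0]), fit([('scene',ms>0)],[.59,-.28,0]))
print('left sc',fit([('scene',S[0][2])],[.568,.27,0]),'si',fit([('side',D[0][2])],[.568,.27,0]))
# line ends
for c,P in (('side',[q(351,333),q(71,444),q(327,297),q(376,371),q(52,403),q(89,487)]),('scene',[g(412,354),g(338,340),g(486,369)])):
    for p in P: print(c,np.round(ray(c,p,0),4))
E
```

```text
Traceback (most recent call last):
  File "h.py", line 32, in fit
    o=minimize(cost,[x0[0],x0[1],x0[2]+dy],method='Nelder-Mead',options=dict(initial_simplex=[[x0[0],x0[1],x0[2]+dy],[x0[0]+.01,x0[1],x0[2]+dy],[x0[0],x0[1]+.01,x0[2]+dy],[x0[0],x0[1],x0[2]+dy+.15]],maxiter=120))
  File "h.py", line 27, in cost
    s=sil(c,corners(p[0],p[1],p[2],lying)); M=m
  File "h.py", line 21, in sil
    q=np.array([proj(c,p) for p in P])*2+.5
                ~~~~^^^^^
  File "h.py", line 10, in proj
    k=imaging.get_calibration(c); p=np.array(k['mtx'])@(np.array(k['R'])@np.array(X)+np.array(k['t'])); return p[:2]/p[2]
ValueError: time passes only in moves, steps and waits
```

```bash
python3 - <<'E'
s=open('h.py').read()
s=s.replace("imaging.get_calibration(c)","cal(c)").replace("def snap","_C={}\ndef cal(c):\n    if c not in _C: _C[c]=imaging.get_calibration(c)\n    return _C[c]\ndef snap",1)
open('h.py','w').write(s)
E
cat > t.py <<'E'
from h import *
import pickle
S,D=pickle.load(open('m.pkl','rb'))
print('left', fit([('scene',S[0][2]),('side',D[0][2])],[.568,.27,0]))
g=lambda u,v:(180+u/3.6,140+v/3.6); q=lambda u,v:(190+u/2.7,140+v/2.7)
hs=cv2.convexHull(np.array([g(68,104),g(219,107),g(236,222),g(222,294),g(75,291),g(46,183)],np.float32))
ms=np.zeros((960,1280),np.uint8); cv2.fillConvexPoly(ms,np.round(hs*32).astype(np.int32),1,shift=4); 
print('right',fit([('scene',ms>0),('side',D[1][2])],[.59,-.28,0]), fit([('side',D[1][2])],[.59,-.28,0]), fit([('scene',ms>0)],[.59,-.28,0]))
print('left sc',fit([('scene',S[0][2])],[.568,.27,0]),'si',fit([('side',D[0][2])],[.568,.27,0]))
# line ends
for c,P in (('side',[q(351,333),q(71,444),q(327,297),q(376,371),q(52,403),q(89,487)]),('scene',[g(412,354),g(338,340),g(486,369)])):
    for p in P: print(c,np.round(ray(c,p,0),4))
E
python3 t.py
```

```text
left (array([0.56495388, 0.27282914, 0.28149796]), np.float64(0.06862409490849353))
right (array([ 0.5929117 , -0.28215962,  0.26002231]), np.float64(0.0486392305671377)) (array([ 0.59323525, -0.28260303,  0.27203609]), np.float64(0.023753383983931564)) (array([ 0.59205034, -0.28246731,  0.25716953]), np.float64(0.0186690755796447))
left sc (array([0.56380577, 0.27275471, 0.29927086]), np.float64(0.014535418583256687)) si (array([0.56647751, 0.27479712, 0.29236724]), np.float64(0.03780908568142616))
side [ 0.6288 -0.0669  0.    ]
side [ 0.3287 -0.0758 -0.    ]
side [ 0.6268 -0.0116  0.    ]
side [ 0.6305 -0.1221  0.    ]
side [ 0.3255 -0.0209  0.    ]
side [ 0.3302 -0.1293  0.    ]
scene [ 0.6275 -0.0646  0.    ]
scene [ 0.6311 -0.1203  0.    ]
scene [ 0.6248 -0.0093  0.    ]
```

>>> drive_tool --pt "-0.5 3 0 0 0 -0.12" --pt "-1 6.5 0 0 0 -0.24" --pt "-1.5 10 0 0 0 -0.36" --pt "-2 14 0 0 0 -0.48" --pt "-2.5 18 0 0 0 -0.6" --pt "-3 22 0 0 0 -0.72" --pt "-3.7 26 0 0 0 -0.84" --pt "-4.2 29.3 0 0 0 -0.96" --claw 0.62

```text
time_s: 1.67
tcp_pos: [0.6322, 0.2957, 0.2266]
eef_rot: [-90.0, -0.0, 34.7]
contact_force: [0.1, 0.2, -1.5]
gripper_width: 0.0548
```

>>> drive_tool --pt "0 0 0 0 0 -0.1" --pt "0 0 0 0 0 -0.2" --pt "0 0 -1 0 0 -0.3" --pt "0 0 -4 0 0 -0.31" --pt "0 0 -7 0 0 -0.32" --pt "0 0 -10 0 0 -0.32" --pt "0 0 -12 0 0 -0.32" --pt "0 0 -12 0 0 -0.32"

```text
time_s: 2.33
tcp_pos: [0.6303, 0.2913, 0.1012]
eef_rot: [-90.1, 0.4, 16.6]
contact_force: [0.1, -0.5, -0.7]
gripper_width: 0.0542
```

```bash
python3 - <<'E'
from h import *
s=r.get_state(); print(s['time_s'],s['tcp_pos'],s['eef_rot'],s['contact_force'],s['gripper_width'])
snap('side','s1');snap('scene','c1')
E
python3 -c "
import cv2,numpy as np
a=cv2.imread('pics/s1.png')[90:290,150:400];b=cv2.imread('pics/c1.png')[100:300,350:600]
cv2.imwrite('pics/j1.png',cv2.resize(np.hstack([a,b]),(800,320)))"
```

```text
2.3333 [0.63032658 0.29133311 0.101182  ] [-90.12183609   0.44950317  16.61507316] [ 0.07227654 -0.47286339 -0.65066027] 0.05423753877195749
```

View pics/j1.png

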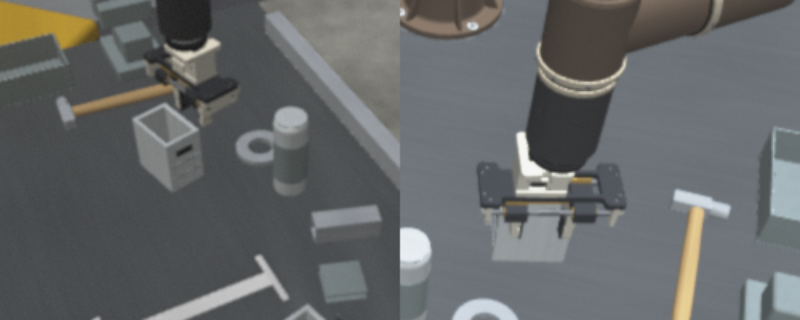

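>>> drive_tool --pt "-0.7 -0.2 0 0 0 0" --pt "-1.4 -0.4 0 0 0 0" --pt "-2.1 -0.6 0 0 0 0" --pt "-2.8 -0.8 0 0 0 0" --pt "-3.4 -1.0 0 0 0 0" --pt "-4.0 -1.2 0 0 0 0" --pt "-4.6 -1.4 0 0 0 0" --pt "-5.2 -1.6 0 0 0 0"

```text
time_s: 3.1
tcp_pos: [0.5805, 0.2769, 0.107]
eef_rot: [-90.0, -0.0, 16.7]
contact_force: [1.3, 2.0, 3.1]
gripper_width: 0.0541
```

```bash
cat > two.py <<'E'
import sys
from h import *
n=sys.argv[1]; bx=[int(v) for v in sys.argv[2].split(',')]
s=r.get_state(); print(s['time_s'],s['tcp_pos'],s['eef_rot'],s['contact_force'])
a=snap('side','s'+n)[:,:,::-1];b=snap('scene','c'+n)[:,:,::-1]
a=a[bx[1]:bx[1]+200,bx[0]:bx[0]+250];b=b[bx[3]:bx[3]+200,bx[2]:bx[2]+250]
cv2.imwrite('pics/j%s.png'%n,cv2.resize(np.hstack([a,b]),(800,320)))
E
python3 two.py 2 150,90,350,100
```

```text
3.1 [0.58049446 0.27686961 0.10695387] [-8.99866040e+01 -3.66463265e-02  1.66655235e+01] [1.25111151 1.9722437  3.10256764]
```

View pics/j2.png

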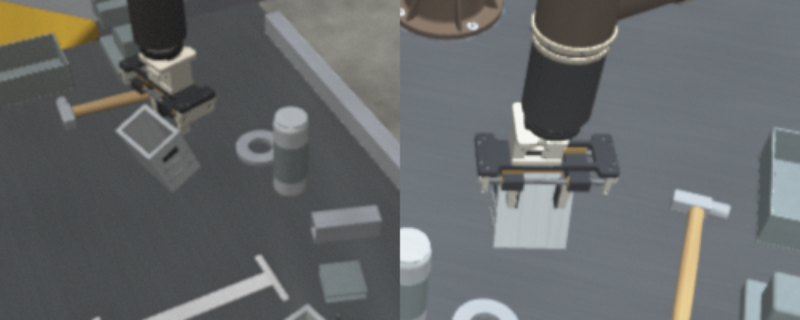

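>>> drive_tool --pt "-0.7 -0.2 0 0 0 0" --pt "-1.4 -0.4 0 0 0 0" --pt "-2.1 -0.6 0 0 0 0" --pt "-2.8 -0.8 0 0 0 0" --pt "-3.5 -1.0 0 0 0 0" --pt "-4.2 -1.3 0 0 0 0" --pt "-4.2 -1.3 0 0 0 0" --pt "-4.2 -1.3 0 0 0 0"

```text
time_s: 3.87
tcp_pos: [0.5384, 0.2638, 0.1066]
eef_rot: [-90.0, 0.0, 16.7]
contact_force: [0.3, -0.1, -0.0]
gripper_width: 0.0542
```

```bash
python3 two.py 3 150,90,350,100
```

```text
3.8667 [0.53843525 0.26376559 0.10658191] [-9.00057716e+01  1.83043278e-02  1.66817039e+01] [ 0.29389687 -0.06364746 -0.03883949]
```

View pics/j3.png

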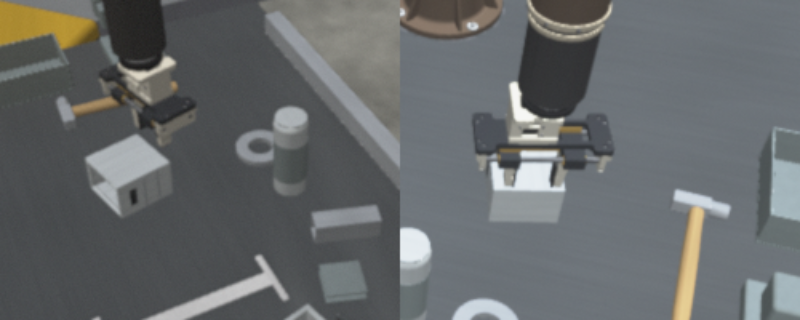

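>>> drive_tool --pt "0 0 4 0 0 0" --pt "0 0 8 0 0 0" --pt "0 -1 12 0 0 0" --pt "1 -4 12 0 0 0" --pt "2 -8 12 0 0 0" --pt "3 -12 12 0 0 0" --pt "4 -16 12 0 0 0" --pt "5 -20 12 0 0 0"

```text
time_s: 4.63
tcp_pos: [0.5894, 0.0623, 0.2268]
eef_rot: [-90.0, -0.0, 16.7]
contact_force: [1.6, 0.3, -1.1]
gripper_width: 0.0546
```

>>> drive_tool --pt "1 -4 0 0 0 0" --pt "2 -8 0 0 0 0" --pt "3 -12 0 0 0 0" --pt "4 -16 0 0 0 0" --pt "5 -20 0 0 0 0" --pt "6 -24 0 0 0 0" --pt "6.5 -28 0 0 0 -0.02" --pt "7 -32 0 0 0 -0.025"

```text
time_s: 5.3
tcp_pos: [0.6593, -0.2583, 0.2261]
eef_rot: [-90.0, 0.0, 15.2]
contact_force: [0.9, 0.3, 0.5]
gripper_width: 0.0542
```

>>> drive_tool --pt "0 -0.5 0 0 0 0" --pt "0 -0.9 0 0 0 0" --pt "0 -0.9 -3 0 0 0" --pt "0 -0.9 -6 0 0 0" --pt "0 -0.9 -9 0 0 0" --pt "0 -0.9 -12 0 0 0" --pt "0 -0.9 -12 0 0 0" --pt "0 -0.9 -12 0 0 0"

```text
time_s: 5.97
tcp_pos: [0.6582, -0.2641, 0.1054]
eef_rot: [-89.9, 0.2, 15.3]
contact_force: [0.1, -0.4, 0.6]
gripper_width: 0.0545
```

```bash
python3 two.py 4 240,200,130,100; python3 - <<'E'
from h import *
S=masks('scene','crate_a'); D=masks('side','crate_a')
for n,L in (('scene',S),('side',D)):
    for s,b,m in L:
        p=ray(n,[(b[0]+b[2])/2,(b[1]+b[3])/2],.045); print(n,round(s,2),np.round(b), np.round(p,3))
        if p[1]>0: print(fit([(n,m)],[p[0],p[1],.28],True))
E
```

```text
5.9667 [ 0.65823284 -0.26411309  0.10537391] [-89.92883395   0.19622147  15.29350802] [ 0.06739726 -0.37288948  0.62129914]
scene 0.98 [201. 170. 247. 222.] [ 0.581 -0.278  0.045]
scene 0.64 [405. 184. 455. 241.] [0.475 0.255 0.045]
(array([0.4674004 , 0.24620239, 0.30206368]), np.float64(0.03254955305091334))
side 0.89 [206. 177. 256. 230.] [0.471 0.226 0.045]
(array([0.4721189 , 0.24717181, 0.29457568]), np.float64(0.03757407640902788))
side 0.85 [317. 282. 374. 353.] [ 0.596 -0.279  0.045]
```

View pics/j4.png

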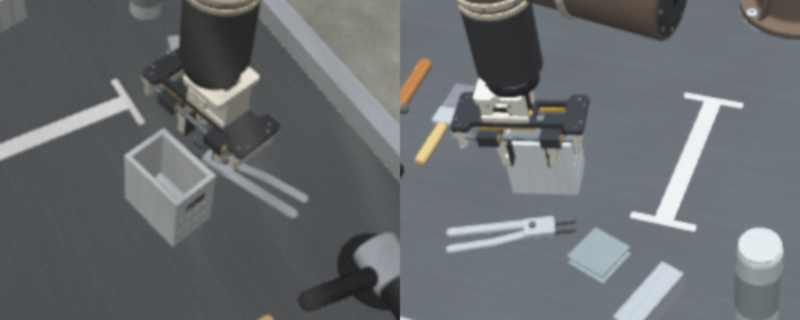

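View pics/c4.png

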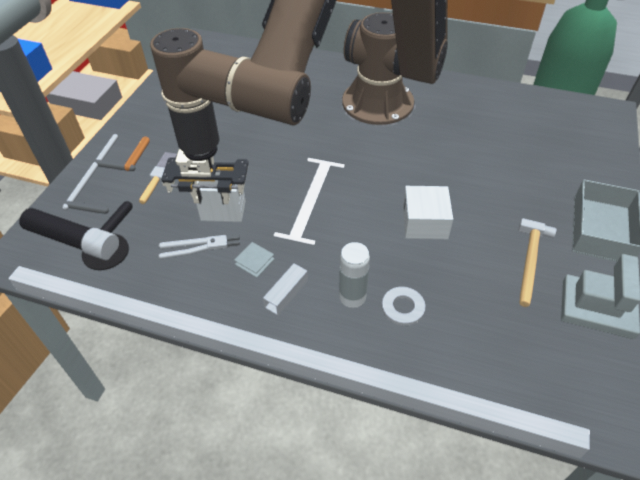

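>>> drive_tool --pt "-0.7 -0.2 0 0 0 0" --pt "-1.4 -0.4 0 0 0 0" --pt "-2.1 -0.6 0 0 0 0" --pt "-2.8 -0.8 0 0 0 0" --pt "-3.4 -0.9 0 0 0 0" --pt "-4.0 -1.1 0 0 0 0" --pt "-4.6 -1.2 0 0 0 0" --pt "-5.2 -1.4 0 0 0 0"

```text
time_s: 6.83
tcp_pos: [0.6067, -0.2792, 0.1071]
eef_rot: [-90.0, -0.0, 15.2]
contact_force: [2.7, 1.4, 4.0]
gripper_width: 0.0544
```

>>> drive_tool --pt "-0.7 -0.2 0 0 0 0" --pt "-1.4 -0.4 0 0 0 0" --pt "-2.1 -0.6 0 0 0 0" --pt "-2.8 -0.8 0 0 0 0" --pt "-3.5 -0.9 0 0 0 0" --pt "-4.2 -1.1 0 0 0 0" --pt "-4.2 -1.1 0 0 0 0" --pt "-4.2 -1.1 0 0 0 0"

```text
time_s: 7.5
tcp_pos: [0.5642, -0.2901, 0.1062]
eef_rot: [-90.0, 0.0, 15.2]
contact_force: [0.4, -0.0, -0.0]
gripper_width: 0.0541
```

```bash
python3 two.py 5 240,200,130,100
```

```text
7.5 [ 0.56418969 -0.29012256  0.10624707] [-8.99717721e+01  4.75309111e-02  1.52005871e+01] [ 0.43966602 -0.04431325 -0.03864854]
```

View pics/j5.png

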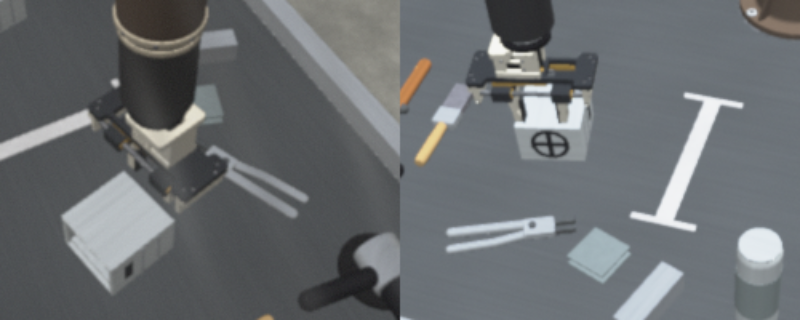

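>>> drive_tool --pt "0.5 0 3 0 0 0.1" --pt "0.5 0 7 0 0 0.2" --pt "0.5 -1 10 0 0 0.3" --pt "0 -3.5 11 0 0 0.42" --pt "-0.8 -6.5 11 0 0 0.54" --pt "-1.6 -9.5 11 0 0 0.66" --pt "-2.4 -12 11 0 0 0.78" --pt "-2.9 -13 11 0 0 0.9"

```text
time_s: 8.27
tcp_pos: [0.5352, -0.4227, 0.2161]
eef_rot: [-90.0, 0.0, 67.1]
contact_force: [1.2, 1.0, 0.2]
gripper_width: 0.0544
```

```bash
python3 two.py 6 240,200,130,100; python3 - <<'E'
from h import *
S=masks('scene','crate_a'); D=masks('side','crate_a')
for n,L in (('scene',S),('side',D)):
    for s,b,m in L:
        p=ray(n,[(b[0]+b[2])/2,(b[1]+b[3])/2],.045); print(n,round(s,2),np.round(b), np.round(p,3))
        print(fit([(n,m)],[p[0],p[1],.28],True))
for d in imaging.landmark_of('scene','line'): print(ray('scene',d['position'],0))
for n in ['brush']:
    for d in imaging.search_frame('scene',n)[:1]: b=d['bbox']; print(n,b,ray('scene',b[:2],0),ray('scene',b[2:],0),ray('scene',[b[2],b[1]],0),ray('scene',[b[0],b[3]],0))
E
python3 -c "
import cv2
a=cv2.imread('pics/c6.png')[140:260,130:350];cv2.imwrite('pics/z6.png',cv2.resize(a,None,fx=3.6,fy=3.6,interpolation=2))"
```

```text
8.2667 [ 0.53521856 -0.42266058  0.21607441] [-8.99673242e+01  2.59170445e-02  6.70513128e+01] [1.19096376 0.96908758 0.20473418]
scene 0.86 [405. 184. 454. 241.] [0.477 0.254 0.045]
(array([0.4677009 , 0.24506402, 0.27862229]), np.float64(0.018418418418418403))
scene 0.67 [202. 149. 252. 201.] [ 0.503 -0.305  0.045]
(array([ 0.49692223, -0.30916662,  0.26000086]), np.float64(0.023435747925543815))
side 0.97 [207. 176. 256. 225.] [0.475 0.236 0.045]
(array([0.4718201 , 0.24822815, 0.26276459]), np.float64(0.018162947586922717))
side 0.56 [279. 313. 347. 385.] [ 0.491 -0.32   0.045]
(array([ 0.49843077, -0.30897713,  0.2541779 ]), np.float64(0.1287650602409639))
[ 0.47005984 -0.06604458  0.        ]
brush [141.5, 150.7, 177.6, 202.3] [ 0.44124284 -0.62028029  0.        ] [ 0.60187704 -0.41559925  0.        ] [ 0.40897428 -0.51596846  0.        ] [ 0.63164154 -0.51104479  0.        ]
```

View pics/z6.png

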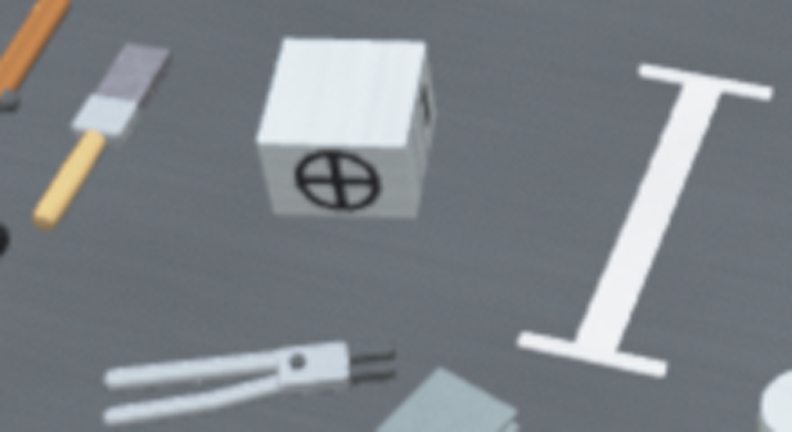

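View pics/s6.png

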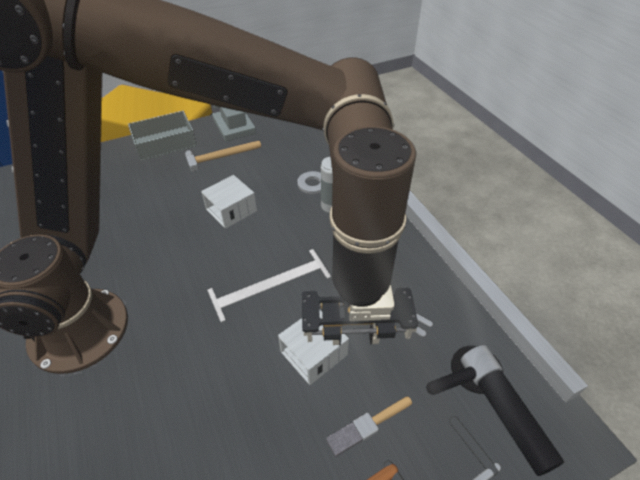

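>>> drive_tool --pt "-0.2 0.6 0 0 0 0.11" --pt "-0.4 1.2 -1 0 0 0.22" --pt "-0.6 1.8 -3 0 0 0.33" --pt "-0.7 2.3 -5 0 0 0.44" --pt "-0.7 2.3 -7 0 0 0.55" --pt "-0.7 2.3 -8 0 0 0.658" --pt "-0.7 2.3 -9 0 0 0.658" --pt "-0.7 2.3 -9 0 0 0.658"

```text
time_s: 9.23
tcp_pos: [0.5285, -0.3957, 0.1245]
eef_rot: [-89.9, -0.1, 104.3]
contact_force: [-1.5, 0.2, 0.2]
gripper_width: 0.0543
```

>>> drive_tool --pt "0 0 -2 0 0 0" --pt "0 0 -4 0 0 0" --pt "0 0 -6 0 0 0" --pt "0 0 -8 0 0 0" --pt "0 0 -9 0 0 0" --pt "0 0 -9.3 0 0 0" --pt "0 0 -9.3 0 0 0" --pt "0 0 -9.3 0 0 0"

```text
time_s: 9.9
tcp_pos: [0.5299, -0.3974, 0.0348]
eef_rot: [-90.1, 0.1, 104.5]
contact_force: [-0.0, -0.4, 0.7]
gripper_width: 0.0543
```

```bash
python3 two.py 7 240,200,130,100; python3 - <<'E'
from h import *
g=lambda u,v:(130+u/3.6,140+v/3.6)
for p in [g(520,340),g(665,368),g(640,70),g(771,93),g(592,354),g(705,82),g(646,215)]: print(np.round(ray('scene',p,0),4))
E
```

```text
9.9 [ 0.52988829 -0.3973709   0.03480801] [-9.00625737e+01  6.87430226e-02  1.04455133e+02] [-0.027302   -0.44273404  0.71547198]
[ 0.6306 -0.1189  0.    ]
[ 0.6241 -0.0103  0.    ]
[ 0.33   -0.1293  0.    ]
[ 0.3247 -0.0191  0.    ]
[ 0.6275 -0.0646  0.    ]
[ 0.328  -0.0741  0.    ]
[ 0.4844 -0.0719  0.    ]
```

View pics/j7.png

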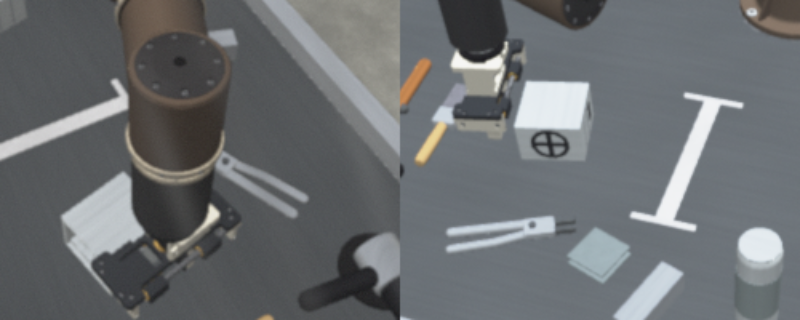

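>>> drive_tool --pt "-0.3 1.0 0 0 0 0" --pt "-0.5 2.0 0 0 0 0" --pt "-0.8 3.0 0 0 0 0" --pt "-1.1 4.2 0 0 0 0" --pt "-1.4 5.4 0 0 0 0" --pt "-1.7 6.6 0 0 0 0" --pt "-2.1 7.8 0 0 0 0" --pt "-2.4 9.0 0 0 0 0"

```text
time_s: 10.67
tcp_pos: [0.5052, -0.3061, 0.0342]
eef_rot: [-90.1, 0.1, 104.5]
contact_force: [1.6, -5.6, 3.2]
gripper_width: 0.0545
```

>>> drive_tool --pt "-0.3 1.2 0 0 0 0" --pt "-0.6 2.4 0 0 0 0" --pt "-0.9 3.6 0 0 0 0" --pt "-1.2 4.7 0 0 0 0" --pt "-1.5 5.7 0 0 0 0" --pt "-1.7 6.6 0 0 0 0" --pt "-1.8 7.0 0 0 0 0" --pt "-1.8 7.0 0 0 0 0"

```text
time_s: 11.33
tcp_pos: [0.4862, -0.2356, 0.0336]
eef_rot: [-90.0, -0.0, 104.5]
contact_force: [-0.0, -1.1, 0.6]
gripper_width: 0.0541
```

```bash
python3 two.py 8 200,180,150,80; python3 - <<'E'
from h import *
S=masks('scene','crate_a'); D=masks('side','crate_a')
for n,L in (('scene',S),('side',D)):
    for s,b,m in L:
        p=ray(n,[(b[0]+b[2])/2,(b[1]+b[3])/2],.045); print(n,round(s,2),np.round(b), np.round(p,3))
        if p[1]<0.1:print(fit([(n,m)],[p[0],p[1],.28],True))
E
```

```text
11.3333 [ 0.48624796 -0.23562905  0.03360254] [-8.99753621e+01 -4.22726585e-02  1.04539581e+02] [-0.03033044 -1.06180232  0.61242756]
scene 0.81 [256. 150. 300. 201.] [ 0.465 -0.17   0.045]
(array([ 0.46040144, -0.1729083 ,  0.25373408]), np.float64(0.050776234387767016))
scene 0.73 [405. 186. 454. 240.] [0.477 0.253 0.045]
side 0.86 [246. 282. 304. 342.] [ 0.45  -0.192  0.045]
(array([ 0.45939117, -0.08038985, -0.14856108]), np.float64(0.7442656979761286))
side 0.8 [204. 174. 257. 226.] [0.474 0.242 0.045]
```

View pics/j8.png

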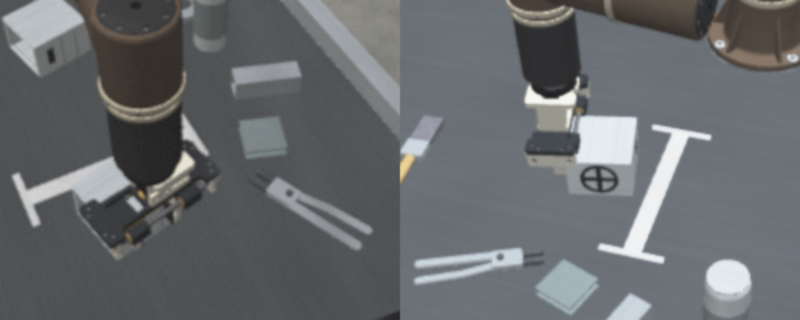

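>>> drive_tool --pt "-0.2 0.7 0 0 0 0" --pt "-0.5 1.8 0 0 0 0" --pt "-0.8 2.9 0 0 0 0" --pt "-1.0 4.0 0 0 0 0" --pt "-1.3 5.0 0 0 0 0" --pt "-1.5 5.8 0 0 0 0" --pt "-1.7 6.5 0 0 0 0" --pt "-1.8 7.0 0 0 0 0"

```text
time_s: 12.2
tcp_pos: [0.4687, -0.166, 0.0337]
eef_rot: [-90.0, 0.0, 104.5]
contact_force: [-0.0, -2.1, -0.9]
gripper_width: 0.0545
```

>>> drive_tool --pt "-0.1 0.5 0 0 0 0" --pt "-0.3 1.0 0 0 0 0" --pt "-0.4 1.5 0 0 0 0" --pt "-0.5 1.9 0 0 0 0" --pt "-0.6 2.2 0 0 0 0" --pt "-0.6 2.4 0 0 0 0" --pt "-0.6 2.4 0 0 0 0" --pt "-0.6 2.4 0 0 0 0"

```text
time_s: 12.87
tcp_pos: [0.4628, -0.1428, 0.0335]
eef_rot: [-90.0, -0.0, 104.5]
contact_force: [-0.1, -0.4, 0.8]
gripper_width: 0.0541
```

```bash
python3 two.py 9 200,180,150,80; python3 - <<'E'
from h import *
S=masks('scene','crate_a')
for n,L in (('scene',S),):
    for s,b,m in L:
        p=ray(n,[(b[0]+b[2])/2,(b[1]+b[3])/2],.045); print(n,round(s,2),np.round(b), np.round(p,3))
        if p[1]<0.1:print(fit([(n,m)],[p[0],p[1],.28],True))
E
python3 -c "
import cv2
a=cv2.imread('pics/c9.png')[130:250,220:360];cv2.imwrite('pics/z9.png',cv2.resize(a,None,fx=5,fy=5,interpolation=2))"
```

```text
12.8667 [ 0.4628147  -0.14279011  0.03346588] [-8.99872710e+01 -2.00885587e-02  1.04495306e+02] [-0.14465751 -0.38144154  0.82815086]
scene 0.73 [404. 186. 454. 241.] [0.48  0.253 0.045]
scene 0.69 [292. 151. 334. 203.] [ 0.44  -0.076  0.045]
(array([ 0.43658563, -0.07901535,  0.23529037]), np.float64(0.06352630948100202))
```

View pics/z9.png

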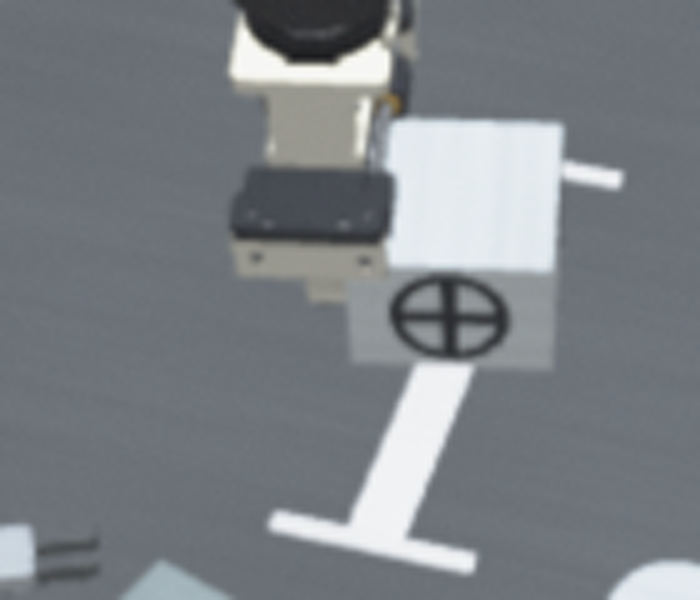

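>>> drive_tool --pt "-0.1 0.3 0 0 0 0" --pt "-0.1 0.5 0 0 0 0" --pt "-0.2 0.7 0 0 0 0" --pt "-0.2 0.9 0 0 0 0" --pt "-0.2 0.9 0 0 0 0" --pt "-0.1 0.5 0 0 0 0" --pt "0.2 -1 0 0 0 0" --pt "0.8 -3 0 0 0 0"

```text
time_s: 13.68
tcp_pos: [0.4709, -0.1727, 0.0337]
eef_rot: [-90.0, -0.0, 104.6]
contact_force: [-0.2, -0.5, 0.1]
gripper_width: 0.0546
```

>>> drive_tool --pt "0.8 -3 0 0 0 0" --pt "1 -5 1 0 0 0" --pt "1 -7 4 0 0 0" --pt "1 -9 8 0 0 0" --pt "1 -12 12 0 0 0" --pt "1 -15 16 0 0 0" --pt "1 -17 18 0 0 0" --pt "1 -17 18 0 0 0"

```text
time_s: 14.35
tcp_pos: [0.4832, -0.3477, 0.2199]
eef_rot: [-90.4, 0.4, 104.4]
contact_force: [0.7, -0.3, 0.9]
gripper_width: 0.0544
```

```bash
python3 two.py 10 200,180,150,80; python3 - <<'E'
from h import *
S=masks('scene','crate_a'); D=masks('side','crate_a'); F=[]
for n,L in (('scene',S),('side',D)):
    for s,b,m in L:
        p=ray(n,[(b[0]+b[2])/2,(b[1]+b[3])/2],.045); print(n,round(s,2),np.round(b), np.round(p,3))
        if p[1]<0.1:print(fit([(n,m)],[p[0],p[1],.28],True));F.append((n,m))
if len(F)==2: print(fit(F,[.435,-.07,.25],True))
for d in imaging.landmark_of('scene','stamp'): print('stamp',d['score'],ray('scene',d['position'],.038))
for d in imaging.landmark_of('scene','crate_a_mid'): print('mid',d['score'],ray('scene',d['position'],.038))
E
python3 -c "
import cv2
a=cv2.imread('pics/c10.png')[130:250,220:360];cv2.imwrite('pics/z10.png',cv2.resize(a,None,fx=5,fy=5,interpolation=2))"
```

```text
14.35 [ 0.48317867 -0.34774103  0.21987451] [-90.35748972   0.38205296 104.44674769] [ 0.66800727 -0.29205659  0.94157415]
scene 0.97 [295. 151. 337. 204.] [ 0.44  -0.067  0.045]
(array([ 0.43532395, -0.07215747,  0.25696708]), np.float64(0.021281683405069307))
scene 0.93 [402. 188. 455. 238.] [0.477 0.251 0.045]
side 0.71 [204. 178. 259. 229.] [0.472 0.224 0.045]
side 0.6 [223. 249. 285. 316.] [ 0.433 -0.085  0.045]
(array([ 0.43813756, -0.07016964,  0.25467604]), np.float64(0.029963252614717772))
(array([ 0.43648033, -0.07179214,  0.25880602]), np.float64(0.0723705711197864))
stamp 0.74 [ 0.47535634 -0.05770502  0.038     ]
mid 0.71 [ 0.43811963 -0.07409196  0.038     ]
```

View pics/z10.png

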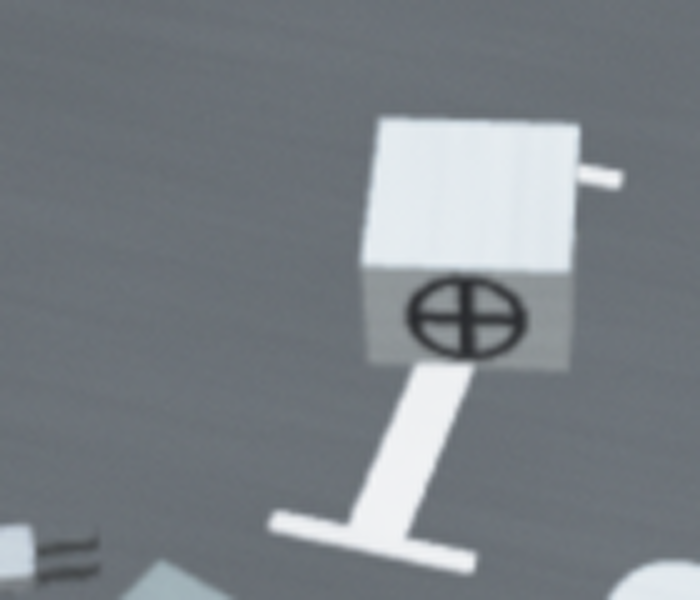

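View pics/s10.png

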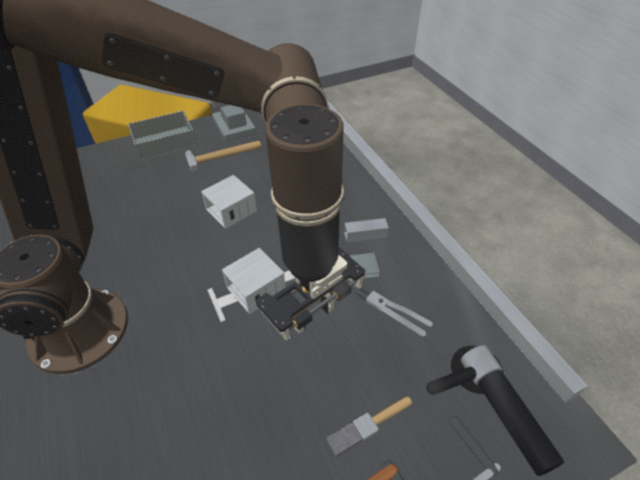

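```bash
python3 -c "
from plant import r
print(r.close_job())"
```

```text
the job is handed in; nothing more can be done
None
```

The job is done and handed in at 14.35 s. I tipped both crates onto their fronts where they stood, left one first. The left crate's underside was blank and the right one's carries the stamp.

I then pushed the stamped crate along the table with two spread fingers, without grasping or lifting it, until it lay across the white line.

Last checks, after the arm was clear:
- **Stamped crate:** its middle is at about (0.436, -0.072). The line there runs at y of about -0.0715, so it is centred to within about 2 mm and sits well between the line's ends. The two cameras agreed to about 3 mm.
- **Crate angle:** it still lies turned by about 15°, as it was found; I did not straighten it.
- **Blank crate:** it stayed where it fell, at about (0.470, 0.247).
- **Everything else:** the other objects look undisturbed in the last pictures, though I did not measure them again. The arm touched nothing at the end.
- **Detection:** the networks missed the right crate in the first scene picture, so I measured that one by hand. One side-camera fit, made while the crate was hidden during the push, was plainly wrong and I ignored it.

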